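Gauge the cured roe and open the right treatment pot

TASK

Press the knob of the blue spring gauge down until its foot rests on the cured roe lying beneath it, pressing no harder than needed, and read the roe's thickness: if it is over 30 mm it needs more salt, so open the white-capped salt pot; if thinner it is ready for waxing, so open the red-capped wax pot. The cap is a quarter-turn one that may undo either way, so try it one way and then the other until it runs free, then lift it off. Finish while holding the cap level in the gripper, about 10 cm above its own pot, with the other pot left closed, the gauge let go, the roe left on the gauge and everything else left where it stands.

Things in the scene. Friction and masses are not known exactly. Their poses are not given: they have to be found in the camera images.
- gauge_knob (a point): Centre of the top face of the gauge's black push knob (36 mm in diameter, 12 mm thick), 185 mm above the table at rest. The knob, rod and foot are one piece that slides straight down when pressed from above.
- gauge_foot (a joint): Travel of the gauge foot downwards, m: 0 at rest (sprung up), at most 0.032. Foot is a 28 mm disc, its underside 50 mm above the gauge plate at 0, so the height of what it rests on is 0.050 minus this value. The spring pushes back with about 1 N at 0 rising to about 4 N; at the roe it stops hard.
- gauge_anvil (a point): Centre of the upper face of the gauge's steel plate (150 x 150 mm, 15 mm thick, fixed to the table), right under foot and knob; x, y along the plate. A blue column stands at its +y side, up to 145 mm above the table, with an arm over the plate up to 140 mm. A small tag on the arm beside the knob is red below and white above: the knob's underside points to the colour of the pot to open.
- roe_a: One of two cured roes (a pair of firm lobes, 130 mm long, 60 mm wide, amber), origin at the centre of its underside, x along its length. One of the two lies on the gauge plate, the other on the wooden board; which, varies. One is 36 mm thick, the other 22 mm.
- roe_b: The other cured roe (darker brown), likewise 130 mm long and 60 mm wide, origin at the centre of its underside.
- pot_salt_rim (a point): Centre of the rim of the salt pot: an upright round steel pot with a white band, 84 mm in diameter, rim 85 mm above the table, fixed to the table. z up; its x axis is the direction in which its cap's grip bar points when locked.
- cap_salt_grip (a point): Centre of the upright grip bar on the white cap of the salt pot. Bar 56 mm long (its x axis), 14 mm wide (y), 40 mm tall, this point half-way up, 26 mm above the rim when closed; it stands on an 82 mm disc, 6 mm thick, that lies on the rim. A stem with a crossbar reaches 28 mm down into the pot and hooks under two ledges: no lifting while locked.
- cap_salt: Whole white cap, 130-230 g, origin at the disc's underside centre, x along its bar. Quarter-turn lock of hidden hand, drawn anew each time: the wrong way meets a hard stop after 5 to 20 degrees (0.5 N m tells; do not force); the right way it runs freely (under 0.3 N m) and lifts straight out anywhere from 55 to 115 degrees from locked, clearing the rim after rising 30 mm.
- pot_wax_rim (a point): Centre of the rim of the wax pot: an upright round steel pot with a red band, 84 mm in diameter, rim 85 mm above the table, fixed to the table. z up; its x axis is the direction in which its cap's grip bar points when locked.
- cap_wax_grip (a point): Centre of the upright grip bar on the red cap of the wax pot. Bar 56 mm long (its x axis), 14 mm wide (y), 40 mm tall, this point half-way up, 26 mm above the rim when closed; it stands on an 82 mm disc, 6 mm thick, that lies on the rim. A stem with a crossbar reaches 28 mm down into the pot and hooks under two ledges: no lifting while locked.
- cap_wax: Whole red cap, 130-230 g, origin at the disc's underside centre, x along its bar. Quarter-turn lock of hidden hand, drawn anew each time: the wrong way meets a hard stop after 5 to 20 degrees (0.5 N m tells; do not force); the right way it runs freely (under 0.3 N m) and lifts straight out anywhere from 55 to 115 degrees from locked, clearing the rim after rising 30 mm.
- roe_spare: A third, bystanding roe on the wooden board, 120 x 52 x 26 mm, origin at the centre of its underside.
- hygrometer: Bystander: white hand-held hygrometer, 60 x 110 x 20 mm, lying flat, origin at the centre of its underside.
- oil: Bystander: bottle, 60 mm in diameter and 150 mm tall, origin at the centre of its underside.
- twine: Bystander: spool of twine, 60 mm in diameter and 62 mm tall, origin at the centre of its underside.
There are look-alikes about, which are no part of the job. What is shaped like the part that bears gauge_knob but orange or yellow is not meant.

How it is judged:
By the outcome, as a careful person would: the job done as asked, in the order asked, and still so for the second after the job is handed in, while the arm keeps its last pose, push and grip.
It also fails if it takes over 58 s, if anything falls off the work surface, if the arm or the gripper's body presses on something with over 40 N, if the wrist force passes 120 N, or if a joint passes its speed limit or range.

ROBOT

A 6-joint arm with a two-finger parallel gripper is mounted at the origin on the work surface. World frame = base frame: x ahead of the robot, y to its left, z up, the work surface at z = 0. Lengths are in m, angles in rad, forces in N, time in s.
With the tool pointing down it reaches from about 0.25 to 0.8 m from the base axis. Payload 8.5 kg.
Tool frame: the origin (TCP) lies at the very end of the fingers, on their centre line; the grasp point (between the pads) lies 19 mm behind it; z points along the fingers, y is the line along which they close (so a half turn about z gives the same grasp; the last joint's range is limited). The gripper opens to 85 mm and grips with 20 to 120 N. Pads are 22 mm wide; open, the fingers measure 114 mm over their backs; the gripper's body (76 mm by 85 mm) begins 54 mm behind the grasp point. The pads swing forward as they close: fully open they stand 13 mm farther back than shut.
Start: joints at [-1.279, 0.238, -0.013, 1.319, 0, 1.571], TCP at [0.151, -0.503, 0.231] pointing down, gripper open.
Joint ranges: [-2.66, 2.66], [-1.03, 1.9], [-1.14, 1.46], [-1.82, 2.27], [-1.45, 1.34], [-3.14, 3.14]. Speed limits (rad/s): [2.22, 2.22, 2.79, 3.14, 3.14, 3.14].

INTERFACE

Orientations are given as [roll, pitch, yaw] about the fixed x, y, z axes, in that order (R = Rz(yaw) Ry(pitch) Rx(roll)).
In Python, from rig import sense, snapshot, camera_info, close_job, spot_in gives the robot as it stands.
- The arm moves only by the tool move_arm, never from a script. Its argument "rows" is a list of rows, each an object with "linear": the shift along the tool's x, y, z in mm, a list of three; "spin": the turn about the tool's z in degrees; "fingers": the finger opening in mm, from 0 to 85.4. In form: [{"linear": [dx, dy, dz], "spin": spin, "fingers": fingers}, ...]. A call has 1 to 5 rows; each row is the pose to reach, as a shift and turn from the pose commanded when the call began, along the tool's axes at that moment; what a row does not reach only later rows make up. A row lasts 1/8 s, in which the tool goes at most 62.5 mm and 10.7 degrees, less where a joint would pass 70% of its speed; a pose out of reach is approached as far as the arm can. A call with a gripper value outside its range is refused whole. The fingers move at their own pace and stop on an object; "squeeze" is the grip in N (left out, the last holds). Time passes only in rows, so rows that repeat a pose let the fingers close. It gives the time, the measured TCP pose, the force, the opening and the grip force at its end, in the units of the state.
- sense(): the state, without advancing time (a new reading comes with each control period).
- snapshot(name): name is "side" or "top" or "wrist"; returns the picture (400x640x3 uint8, red, green, blue); there is no depth.
- camera_info(name): a dict with "fx", "fy", "cx", "cy" (pixels), "k1" (the pictures are not rectified: a ray, as slopes to the right and down, at radius r is drawn at 1 + k1 r^2 times it, then the intrinsics apply), "world_from_camera" (4x4, takes a point from camera to world coordinates); the wrist camera has in their place "hand_eye" (4x4, takes a point from camera to tool coordinates, whose origin is the TCP and whose axes are the flange's). Camera axes: x right, y up, looking along -z (the intrinsics and any distortion apply to the point x, -y, -z); pixel columns grow to the right and rows downward; lengths in m; the calibration is good to about 2 mm. A picture is of the moment at which its call begins: read the wrist's pose just before it. camera_info takes no time and is no camera call.
- close_job(): hands the job in; it is judged then, once.
Trained networks look in the newest picture that a camera, given by its name, has taken for a name from the list of things; names that differ only in an ending like _2 or _b are one class to them, and where a whole thing is asked for, a point or a joint stands for the part that bears it (a point fixed in the world has none). Each returns a list of dicts, best first, with "conf" (0 to 1); they miss things now and then, are a little off and sometimes report something else, mostly with a low value. They report only what shows in the picture. A call takes as long as a camera call. They do not tell look-alikes from the thing itself.
- spot_in(thing, camera): "bbox" ([centre column, centre row, width, height] as shares, 0 to 1, of the picture: columns of its width, rows of its height, round what is visible of it).
The state is a dict: "clock": time; "joint_pos": joint angles; "qd": joint speeds; "joint_efforts": joint torques, N m; "ee_pos": TCP position; "eef_rot": TCP orientation; "wrist_force": force on the tool from outside, world axes, zero at the start; "moment": the same for the moment, N m; "grip_width": finger opening in m; "grasp_force": force on a finger pad.
Only numpy, scipy, OpenCV 4.12 (cv2) and the standard library are available. Lean on these libraries where they do the work, as an engineer would, in place of code of your own. Each camera call takes 0.05 s, during which the arm holds its last target. There are 200 camera calls.

## Working session

There is one attempt and no reset: what is moved stays moved. The work goes in short steps, Python scripts to look and compute and a tool call to move; the robot and the scene stay as the last step left them, time stands still between calls to the robot, and variables do not carry over. Pictures are saved under pics/ and viewed, at most 10 in all, crops included, and the job is handed in when it is done.

Besides the shell and the picture viewer there is one more tool, called after ">>>" as name(argument=value, ...) on one line, values as JSON. move_arm: Moves the arm, as the interface text tells. Its arguments: {"type":"object","properties":{"rows":{"type":"array","items":{"type":"object","properties":{"linear":{"type":"array","items":{"type":"number"}},"spin":{"type":"number"},"fingers":{"type":"number"}}}},"squeeze":{"type":"number"}},"required":["rows"]}

```bash
ls; mkdir -p pics; python3 - <<'E'
from rig import *
import cv2, numpy as np
s=sense(); print(s)
ims=[]
for n in ("top","side"):
    im=snapshot(n); cv2.imwrite(f"pics/{n}0.png",im[:,:,::-1])
    ci=camera_info(n); print(n,{k:(np.round(v,4).tolist() if k.startswith('world') else v) for k,v in ci.items()})
    for t in ("gauge_knob","cap_salt_grip","cap_wax_grip","cap_salt","cap_wax","roe_a","oil","twine","hygrometer","gauge_foot"):
        for d in spot_in(t,n)[:3]:
            b=d["bbox"]; print(t,round(d["conf"],2),[round(b[0]*640,1),round(b[1]*400,1),round(b[2]*640,1),round(b[3]*400,1)])
print(camera_info("wrist"))
E
```

```text
pics
{'clock': 0.0, 'joint_pos': array([-1.27898772e+00,  2.38755037e-01, -1.42531066e-02,  1.31920075e+00,
        9.38142117e-07,  1.57079671e+00]), 'qd': array([-0.00078013, -0.00032899, -0.0004665 , -0.00046941, -0.00053608,
        0.00057057]), 'joint_efforts': array([ 7.77742935e-04, -5.38774467e+01,  3.46432114e+01,  1.85214513e-02,
        4.08903887e-06, -1.24117644e-06]), 'ee_pos': array([ 0.15091497, -0.50240663,  0.23069158]), 'eef_rot': array([-3.14018009e+00, -9.37601517e-07,  2.91808225e-01]), 'wrist_force': array([-0.78823845,  0.03360543, -0.92054188]), 'moment': array([-0.02319439, -0.02122481,  0.03408021]), 'grasp_force': 0.0, 'grip_width': 0.08517516112225364}
top {'fx': 472.3023483597083, 'fy': 472.3023483597083, 'cx': 315.55395891287037, 'cy': 205.39019922316703, 'k1': -0.1387789333890061, 'world_from_camera': [[0.0067, 0.9985, -0.054, 0.4438], [-0.9999, 0.0071, 0.0078, -0.0523], [0.0082, 0.0539, 0.9985, 1.6293], [0.0, 0.0, 0.0, 1.0]]}
gauge_knob 0.64 [205.5, 208.6, 18.6, 13.0]
gauge_knob 0.59 [260.6, 260.0, 8.0, 15.3]
cap_salt_grip 0.86 [308.2, 214.6, 23.1, 2
[... 1346 characters left out ...]
9, 46.7]
twine 0.85 [346.2, 164.5, 17.1, 23.4]
hygrometer 0.83 [338.2, 356.3, 24.3, 42.2]
gauge_foot 0.53 [255.2, 181.4, 8.5, 39.1]
gauge_foot 0.43 [301.9, 147.6, 11.0, 35.1]
gauge_foot 0.4 [303.8, 258.8, 31.4, 25.5]
{'fx': 332.5977055117819, 'fy': 332.5977055117819, 'cx': 320.3678672869726, 'cy': 195.73467035961338, 'k1': -0.03954061399928915, 'hand_eye': array([[ 1.31199277e-03,  9.53396986e-01,  3.01715868e-01,
         7.73253313e-02],
       [ 9.99999004e-01, -1.09389004e-03, -8.91832429e-04,
         5.94327419e-04],
       [-5.20226365e-04,  3.01716738e-01, -9.53397472e-01,
        -1.41340487e-01],
       [ 0.00000000e+00,  0.00000000e+00,  0.00000000e+00,
         1.00000000e+00]])}
```

```bash
python3 - <<'E'
import cv2, numpy as np
t=cv2.imread('pics/top0.png')[110:320,150:470]; s=cv2.imread('pics/side0.png')[110:320,200:430]
cv2.imwrite('pics/c1.png',cv2.resize(t,None,fx=2.5,fy=2.5,interpolation=cv2.INTER_CUBIC))
cv2.imwrite('pics/c2.png',cv2.resize(s,None,fx=2.8,fy=2.8,interpolation=cv2.INTER_CUBIC))
E
```

```text
(no output)
```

View pics/c1.png

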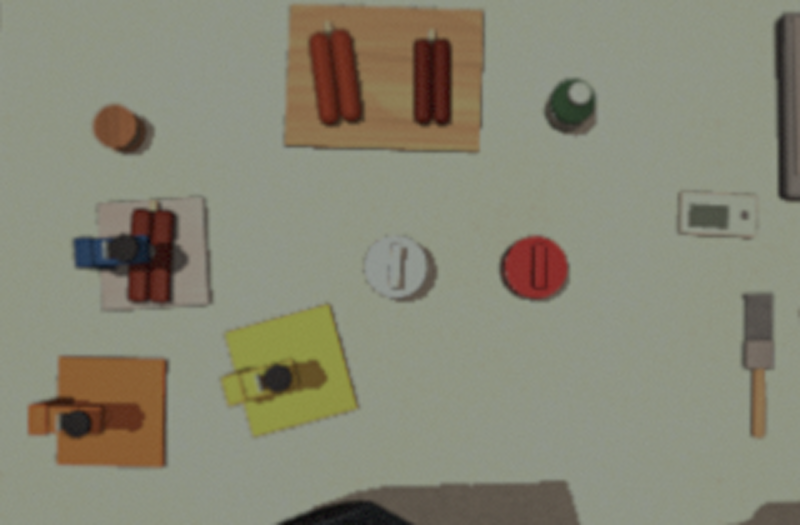

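View pics/c2.png

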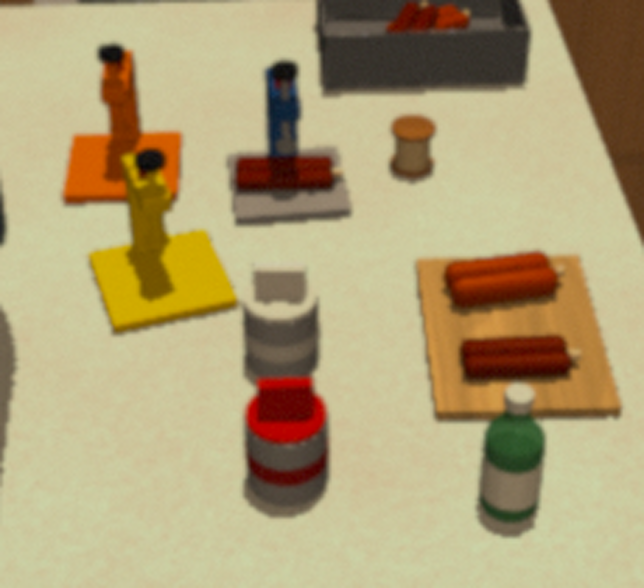

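The top view shows the blue gauge knob at about (200,209), the white cap bar at (309,217) and the red one at (365,217). The yellow and orange gauges are look-alikes. The side view shows the blue knob at about (302,135).

```bash
cat > h.py <<'E'
import numpy as np, cv2
from rig import *
from scipy.spatial.transform import Rotation as R
def ray(n,u,v,s=None):
    c=camera_info(n); d=np.array([(u-c["cx"])/c["fx"],(v-c["cy"])/c["fy"]]); p=d.copy()
    for _ in range(20): p=d/(1+c["k1"]*(p@p))
    dc=np.array([p[0],-p[1],-1.])
    if n=="wrist":
        T=np.eye(4); T[:3,:3]=R.from_euler('xyz',s["eef_rot"]).as_matrix(); T[:3,3]=s["ee_pos"]; T=T@c["hand_eye"]
    else: T=c["world_from_camera"]
    return T[:3,3],T[:3,:3]@dc
def atz(n,u,v,z,s=None):
    o,d=ray(n,u,v,s); return o+d*(z-o[2])/d[2]
def tri(*rs):
    A=0;b=0
    for o,d in rs:
        d=d/np.linalg.norm(d); P=np.eye(3)-np.outer(d,d); A=A+P; b=b+P@o
    return np.linalg.solve(A,b)
E
python3 - <<'E'
from h import *
np.set_printoptions(precision=4,suppress=True)
t=cv2.imread('pics/top0.png'); h=cv2.cvtColor(t,cv2.COLOR_BGR2HSV)
print("knob z.185 top",atz("top",199.6,209.2,.185),"side",atz("side",301.8,135,.185),"tri",tri(ray("top",199.6,209.2),ray("side",301.8,135)))
for nm,u,v in(("white",309,216.5),("red",365.5,216.5)): print(nm,atz("top",u,v,.131))
# red disc
m=((h[:,:,0]<8)|(h[:,:,0]>172))&(h[:,:,1]>150)&(h[:,:,2]>100); m[:, :345]=0; m[:,390:]=0; m[:195]=0;m[250:]=0
y,x=np.nonzero(m); print("red centroid",x.mean(),y.mean(),len(x),atz("top",x.mean(),y.mean(),.093))
# plate corners
for c in((97,203),(205,196),(211,304),(102,310)): print(atz("top",150+c[0]/2.5,110+c[1]/2.5,.015))
for c in((389,289),(393,243),(403,243),(402,289)): print('wbar',atz("top",150+c[0]/2.5,110+c[1]/2.5,.131))
E
```

```text
knob z.185 top [0.5075 0.2937 0.185 ] side [0.5136 0.2851 0.185 ] tri [0.5108 0.2952 0.1791]
white [ 0.4893 -0.0434  0.131 ]
red [ 0.4905 -0.2231  0.131 ]
red centroid 363.85167464114835 216.50478468899522 418 [ 0.4916 -0.222   0.093 ]
[0.577  0.3736 0.015 ]
[0.5875 0.223  0.015 ]
[0.4392 0.2124 0.015 ]
[0.4294 0.3637 0.015 ]
wbar [ 0.4604 -0.0328  0.131 ]
wbar [ 0.5188 -0.0375  0.131 ]
wbar [ 0.5189 -0.0502  0.131 ]
wbar [ 0.4605 -0.0493  0.131 ]
```

>>> move_arm(rows=[{"linear": [571, -660, 0], "spin": 17, "fingers": 85}, {"linear": [571, -660, 0], "spin": 17, "fingers": 85}, {"linear": [571, -660, 0], "spin": 17, "fingers": 85}, {"linear": [571, -660, 0], "spin": 17, "fingers": 85}, {"linear": [571, -660, 0], "spin": 17, "fingers": 85}])

```text
clock: 1.72
ee_pos: [0.2793, -0.216, 0.2315]
eef_rot: [3.141, -0.001, -0.006]
wrist_force: [1.0, 0.5, 0.1]
grip_width: 0.0851
grasp_force: 0.0
```

>>> move_arm(rows=[{"linear": [228, -510, 0], "spin": 0, "fingers": 85}, {"linear": [228, -510, 0], "spin": 0, "fingers": 85}, {"linear": [228, -510, 0], "spin": 0, "fingers": 85}, {"linear": [228, -510, 0], "spin": 0, "fingers": 85}, {"linear": [228, -510, 0], "spin": 0, "fingers": 85}])

```text
clock: 2.35
ee_pos: [0.409, 0.0266, 0.2316]
eef_rot: [-3.111, -0.0, 0.044]
wrist_force: [0.6, 0.3, -1.4]
grip_width: 0.0849
grasp_force: 0.0
```

>>> move_arm(rows=[{"linear": [80, -225, -10], "spin": 0, "fingers": 85}, {"linear": [80, -225, -10], "spin": 0, "fingers": 85}, {"linear": [80, -225, -10], "spin": 0, "fingers": 85}, {"linear": [80, -225, -10], "spin": 0, "fingers": 85}, {"linear": [80, -225, -10], "spin": 0, "fingers": 85}])

```text
clock: 2.98
ee_pos: [0.4853, 0.0816, 0.2456]
eef_rot: [-3.064, 0.003, 0.119]
wrist_force: [0.8, 0.6, 0.8]
grip_width: 0.0847
grasp_force: 0.0
```

```bash
python3 - <<'E'
from h import *
np.set_printoptions(precision=4,suppress=True)
s=sense(); print(s["clock"],s["ee_pos"],s["eef_rot"],s["wrist_force"])
im=snapshot("wrist"); cv2.imwrite("pics/w1.png",im[:,:,::-1])
for d in spot_in("gauge_knob","wrist"):
    b=d["bbox"];u,v=b[0]*640,b[1]*400; print(d["conf"],u,v,b[2]*640,b[3]*400,atz("wrist",u,v,.185,s))
E
```

```text
2.975 [0.4853 0.0816 0.2456] [-3.0639  0.0028  0.1192] [0.8468 0.6215 0.8091]
0.96 283.264 320.2 56.704 98.0 [0.3986 0.1026 0.185 ]
0.89 54.080000000000005 336.24 104.19200000000001 98.11999999999999 [0.3439 0.2925 0.185 ]
0.6 69.824 135.04 139.712 56.279999999999994 [0.5157 0.2551 0.185 ]
```

View pics/w1.png

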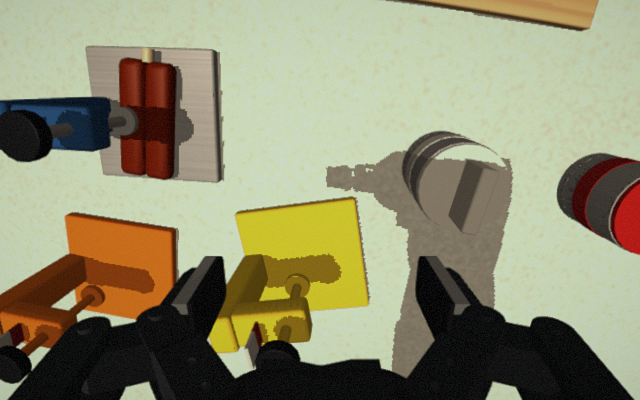

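The wrist picture shows the blue knob at about (25,135), the dark roe on its plate, and the gripper above the yellow look-alike's knob. The last call fell well short and tilted, so I'm checking the joints.

```bash
python3 - <<'E'
from h import *
np.set_printoptions(precision=4,suppress=True)
s=sense(); print(s)
print(atz("wrist",27,132,.185,s))
E
```

```text
{'clock': 3.075, 'joint_pos': array([ 0.1181,  0.1787, -0.0568,  1.3379,  0.0777,  3.1406]), 'qd': array([-0.0064, -0.0145, -0.0237,  0.0033, -0.0037,  0.0012]), 'joint_efforts': array([  0.2322, -48.6824,  35.2949,  -0.0045,   0.349 ,  -0.0001]), 'ee_pos': array([0.4855, 0.0816, 0.2456]), 'eef_rot': array([-3.0639,  0.0025,  0.119 ]), 'wrist_force': array([-0.2465, -0.4015,  0.103 ]), 'moment': array([-0.0734,  0.0283,  0.0257]), 'grasp_force': 0.0, 'grip_width': 0.08496768860292708}
[0.5142 0.2867 0.185 ]
```

The last joint was at its limit, since yaw = j1 − j6 + π. I'll turn the other way while moving on.

>>> move_arm(rows=[{"linear": [0, 0, 0], "spin": -10, "fingers": 0}, {"linear": [5, -20, 0], "spin": -20, "fingers": 0}, {"linear": [10, -40, 0], "spin": -30, "fingers": 0}, {"linear": [15, -70, 0], "spin": -40, "fingers": 0}, {"linear": [20, -100, 0], "spin": -50, "fingers": 0}])

```text
clock: 3.7
ee_pos: [0.4925, 0.1832, 0.2535]
eef_rot: [-3.09, -0.058, 0.995]
wrist_force: [0.5, -0.2, 0.1]
grip_width: 0.0001
grasp_force: 0.0
```

```bash
python3 - <<'E'
from h import *
np.set_printoptions(precision=4,suppress=True)
s=sense(); print(s["joint_pos"],s["ee_pos"],s["eef_rot"],R.from_euler('xyz',s["eef_rot"]).as_matrix().T@(np.array([.508,.293,.2])-s["ee_pos"])*1000)
E
```

```text
[0.3114 0.2226 0.0201 1.356  0.0766 2.457 ] [0.4925 0.1832 0.2535] [-3.09   -0.0579  0.9949] [ 97.2763 -43.7154  61.5858]
```

>>> move_arm(rows=[{"linear": [50, -22, 10], "spin": -10, "fingers": 0}, {"linear": [97, -44, 25], "spin": -20, "fingers": 0}, {"linear": [97, -44, 40], "spin": -30, "fingers": 0}, {"linear": [97, -44, 55], "spin": -40, "fingers": 0}, {"linear": [97, -44, 55], "spin": -50, "fingers": 0}])

```text
clock: 4.32
ee_pos: [0.5075, 0.2914, 0.205]
eef_rot: [3.133, -0.076, 1.87]
wrist_force: [-0.3, 0.3, 0.1]
grip_width: -0.0002
grasp_force: 0.0
```

```bash
python3 - <<'E'
from h import *
np.set_printoptions(precision=4,suppress=True)
s=sense(); M=R.from_euler('xyz',s["eef_rot"]).as_matrix(); print(s["joint_pos"],s["ee_pos"],s["eef_rot"],M[:,2],M.T@(np.array([.508,.293,.185])-s["ee_pos"])*1000, M.T@[0,0,-100])
im=snapshot("wrist"); cv2.imwrite("pics/w2.png",im[:,:,::-1])
sd=snapshot("side"); cv2.imwrite("pics/s2.png",np.vstack([cv2.resize(im[:,:,::-1],(640,400))[:,:],]))
cr=cv2.resize(sd[100:200,240:360,::-1],(600,500),interpolation=cv2.INTER_CUBIC)
cv2.imwrite("pics/m2.png",np.hstack([cv2.resize(im[:,:,::-1],(400,250)),cv2.resize(cr,(300,250))]))
E
```

```text
[0.4828 0.3334 0.0513 1.2661 0.0733 1.7553] [0.5075 0.2914 0.205 ] [ 3.1328 -0.0762  1.8703] [-0.0141  0.0753 -0.9971] [-0.1761  0.7206 20.0991] [-7.6126 -0.8733 99.706 ]
```

View pics/m2.png

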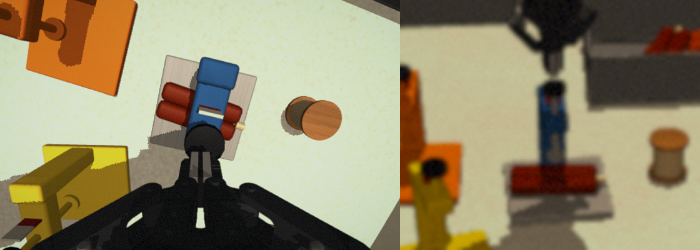

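The fingers stand over the knob, which is at about (205,138) in the wrist half. I'm descending to just short of the earliest possible stop.

>>> move_arm(rows=[{"linear": [-1, 0, 14], "spin": 0, "fingers": 0}, {"linear": [-2, 0, 20], "spin": 0, "fingers": 0}, {"linear": [-2, 0, 25], "spin": 0, "fingers": 0}, {"linear": [-2, 0, 30], "spin": 0, "fingers": 0}, {"linear": [-2, 0, 30], "spin": 0, "fingers": 0}])

```text
clock: 5.05
ee_pos: [0.5089, 0.2923, 0.1761]
eef_rot: [3.131, -0.077, 1.864]
wrist_force: [-1.0, -1.7, 2.1]
grip_width: -0.0
grasp_force: 1.0
```

>>> move_arm(rows=[{"linear": [0, 0, 2], "spin": 0, "fingers": 0}, {"linear": [0, 0, 4], "spin": 0, "fingers": 0}, {"linear": [0, 0, 4], "spin": 0, "fingers": 0}])

```text
clock: 5.42
ee_pos: [0.509, 0.2927, 0.1724]
eef_rot: [3.13, -0.077, 1.865]
wrist_force: [1.2, -1.8, 2.6]
grip_width: 0.0
grasp_force: 1.1
```

>>> move_arm(rows=[{"linear": [0, 0, 1], "spin": 0, "fingers": 0}, {"linear": [0, 0, 2], "spin": 0, "fingers": 0}, {"linear": [0, 0, 2], "spin": 0, "fingers": 0}])

```text
clock: 5.8
ee_pos: [0.5089, 0.2929, 0.1703]
eef_rot: [3.13, -0.077, 1.865]
wrist_force: [0.4, -1.9, 1.9]
grip_width: 0.0001
grasp_force: 1.2
```

>>> move_arm(rows=[{"linear": [0, 0, 1], "spin": 0, "fingers": 0}, {"linear": [0, 0, 2], "spin": 0, "fingers": 0}, {"linear": [0, 0, 2], "spin": 0, "fingers": 0}])

```text
clock: 6.18
ee_pos: [0.5088, 0.2931, 0.1683]
eef_rot: [3.131, -0.077, 1.865]
wrist_force: [1.1, -2.5, 3.0]
grip_width: 0.0001
grasp_force: 1.3
```

>>> move_arm(rows=[{"linear": [0, 0, 1], "spin": 0, "fingers": 0}, {"linear": [0, 0, 1], "spin": 0, "fingers": 0}])

```text
clock: 6.42
ee_pos: [0.5088, 0.2931, 0.1673]
eef_rot: [3.131, -0.077, 1.865]
wrist_force: [1.0, -1.3, 2.1]
grip_width: -0.0
grasp_force: 1.3
```

The travel is past 14 mm with only the spring pushing back, so this is the thin roe. I'm continuing towards about 28 mm.

>>> move_arm(rows=[{"linear": [0, 0, 3], "spin": 0, "fingers": 0}, {"linear": [-0.5, 0, 6], "spin": 0, "fingers": 0}, {"linear": [-0.5, 0, 7], "spin": 0, "fingers": 0}, {"linear": [-0.5, 0, 7], "spin": 0, "fingers": 0}])

```text
clock: 6.92
ee_pos: [0.5088, 0.2933, 0.1603]
eef_rot: [3.131, -0.077, 1.865]
wrist_force: [0.3, -0.9, 3.8]
grip_width: -0.0002
grasp_force: 1.6
```

>>> move_arm(rows=[{"linear": [0, 0, 1], "spin": 0, "fingers": 0}, {"linear": [0, 0, 1], "spin": 0, "fingers": 0}])

```text
clock: 7.18
ee_pos: [0.5088, 0.2933, 0.1593]
eef_rot: [3.131, -0.077, 1.865]
wrist_force: [0.7, -0.8, 3.1]
grip_width: 0.0002
grasp_force: 1.7
```

>>> move_arm(rows=[{"linear": [0, 0, 1], "spin": 0, "fingers": 0}, {"linear": [0, 0, 1], "spin": 0, "fingers": 0}])

```text
clock: 7.42
ee_pos: [0.5088, 0.2933, 0.1583]
eef_rot: [3.131, -0.077, 1.865]
wrist_force: [0.8, -1.0, 3.1]
grip_width: -0.0001
grasp_force: 1.7
```

>>> move_arm(rows=[{"linear": [0, 0, 0.7], "spin": 0, "fingers": 0}, {"linear": [0, 0, 0.7], "spin": 0, "fingers": 0}])

```text
clock: 7.68
ee_pos: [0.5088, 0.2933, 0.1576]
eef_rot: [3.131, -0.077, 1.865]
wrist_force: [1.1, -1.1, 3.0]
grip_width: 0.0
grasp_force: 1.7
```

```bash
python3 - <<'E'
from h import *
np.set_printoptions(precision=4,suppress=True)
s=sense(); print(s["ee_pos"],s["wrist_force"])
sd=snapshot("side"); im=snapshot("wrist")
a=cv2.resize(sd[115:185,270:340,::-1],(390,390),interpolation=cv2.INTER_CUBIC)
b=cv2.resize(im[120:270,250:400,::-1],(390,390),interpolation=cv2.INTER_CUBIC)
cv2.imwrite("pics/m3.png",np.hstack([a,b]))
E
```

```text
[0.5088 0.2933 0.1576] [ 1.0971 -1.0574  3.0135]
```

View pics/m3.png

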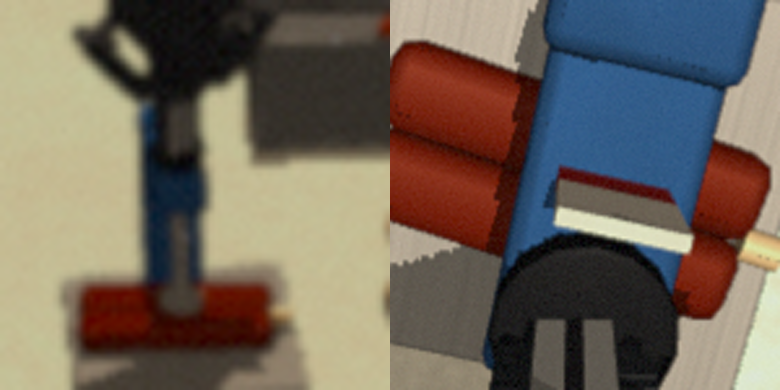

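The left half shows the foot right at the roe, and the right half shows the fingertips on the knob beside the tag. I'm going on in half-millimetre steps until the force jumps.

>>> move_arm(rows=[{"linear": [0, 0, 0.5], "spin": 0, "fingers": 0}, {"linear": [0, 0, 0.5], "spin": 0, "fingers": 0}])

```text
clock: 8.02
ee_pos: [0.5088, 0.2933, 0.1575]
eef_rot: [3.13, -0.077, 1.865]
wrist_force: [-1.1, -2.4, 5.9]
grip_width: 0.0004
grasp_force: 3.3
```

>>> move_arm(rows=[{"linear": [0, 0, 0.5], "spin": 0, "fingers": 0}, {"linear": [0, 0, 0.5], "spin": 0, "fingers": 0}])

```text
clock: 8.28
ee_pos: [0.5089, 0.2934, 0.1575]
eef_rot: [3.13, -0.077, 1.865]
wrist_force: [-2.4, -2.9, 10.7]
grip_width: -0.0001
grasp_force: 5.0
```

It stopped hard at z = 0.1575 m, a travel of about 28 mm, so the roe is 22 mm thick and the wax (red) pot is the one to open. I'm letting the gauge go.

>>> move_arm(rows=[{"linear": [1, 0, -15], "spin": 0, "fingers": 0}, {"linear": [3, 0, -40], "spin": 0, "fingers": 0}, {"linear": [8, 1, -100], "spin": -10, "fingers": 0}, {"linear": [8, 1, -110], "spin": -20, "fingers": 0}, {"linear": [8, 1, -110], "spin": -30, "fingers": 0}])

```text
clock: 8.9
ee_pos: [0.509, 0.2934, 0.2688]
eef_rot: [3.091, -0.06, 2.395]
wrist_force: [-0.7, -0.9, -0.2]
grip_width: -0.0001
grasp_force: 0.0
```

>>> move_arm(rows=[{"linear": [0, 0, 0], "spin": -10, "fingers": 85}, {"linear": [0, 0, 0], "spin": -20, "fingers": 85}, {"linear": [0, 0, 0], "spin": -30, "fingers": 85}, {"linear": [0, 0, 0], "spin": -40, "fingers": 85}, {"linear": [0, 0, 0], "spin": -50, "fingers": 85}])

```text
clock: 9.52
ee_pos: [0.5084, 0.2931, 0.2672]
eef_rot: [3.064, -0.003, -3.017]
wrist_force: [0.0, 0.8, -0.2]
grip_width: 0.0848
grasp_force: 0.0
```

```bash
cat >> h.py <<'E'
def st(*tgts):
    np.set_printoptions(precision=4,suppress=True)
    s=sense(); M=R.from_euler('xyz',s["eef_rot"]).as_matrix()
    print(s["clock"],"q",s["joint_pos"],"p",s["ee_pos"],"rpy",s["eef_rot"],"z",M[:,2],"F",s["wrist_force"],"m",s["moment"])
    for t in tgts: print("to",t,M.T@(np.array(t)-s["ee_pos"])*1000)
    return s
E
python3 -c "
from h import *
st([.49,-.2225,.26],[.45,.0,.28])"
```

```text
9.525 q [0.4843 0.3185 0.1878 1.4152 0.0739 0.3604] p [0.5084 0.2931 0.2672] rpy [ 3.0636 -0.0028 -3.0166] z [-0.0124  0.0769 -0.997 ] F [ 0.0302  0.7691 -0.1892] m [-0.0358 -0.0058  0.0251]
to [0.49, -0.2225, 0.26] [  82.5221 -508.2969  -32.2426]
to [0.45, 0.0, 0.28] [  94.5297 -281.6769  -34.5697]
```

>>> move_arm(rows=[{"linear": [10, -55, -5], "spin": -10, "fingers": 85}, {"linear": [20, -110, -10], "spin": -20, "fingers": 85}, {"linear": [30, -165, -15], "spin": -30, "fingers": 85}, {"linear": [40, -220, -20], "spin": -40, "fingers": 85}, {"linear": [50, -275, -25], "spin": -50, "fingers": 85}])

```text
clock: 10.15
ee_pos: [0.4919, 0.0159, 0.2711]
eef_rot: [3.089, 0.058, -2.16]
wrist_force: [0.5, -0.1, 0.3]
grip_width: 0.0853
grasp_force: 0.0
```

>>> move_arm(rows=[{"linear": [0, 0, 0], "spin": -10, "fingers": 85}, {"linear": [0, 0, 0], "spin": -20, "fingers": 85}, {"linear": [0, 0, 0], "spin": -30, "fingers": 85}, {"linear": [0, 0, 0], "spin": -40, "fingers": 85}, {"linear": [0, 0, 0], "spin": -50, "fingers": 85}])

```text
clock: 10.78
ee_pos: [0.4922, 0.0175, 0.271]
eef_rot: [-3.131, 0.078, -1.285]
wrist_force: [0.5, -1.1, 0.2]
grip_width: 0.0848
grasp_force: 0.0
```

```bash
python3 -c "
from h import *
st([.49,-.2225,.28])"
```

```text
10.775 q [-0.0124  0.1811  0.0107  1.4135  0.0771 -1.8689] p [0.4922 0.0175 0.271 ] rpy [-3.1314  0.0775 -1.2851] z [-0.012   0.0772 -0.9969] F [ 0.4558 -1.0933  0.1551] m [-0.1363 -0.0263  0.0003]
to [0.49, -0.2225, 0.28] [228.2989  69.5153 -27.5154]
```

>>> move_arm(rows=[{"linear": [0, 0, 0], "spin": -10, "fingers": 85}, {"linear": [0, 0, 0], "spin": -20, "fingers": 85}, {"linear": [0, 0, 0], "spin": -30, "fingers": 85}, {"linear": [0, 0, 0], "spin": -40, "fingers": 85}, {"linear": [0, 0, 0], "spin": -50, "fingers": 85}])

```text
clock: 11.4
ee_pos: [0.4923, 0.0176, 0.271]
eef_rot: [-3.076, 0.042, -0.411]
wrist_force: [-0.0, -0.4, -0.3]
grip_width: 0.0851
grasp_force: 0.0
```

>>> move_arm(rows=[{"linear": [0, 0, 0], "spin": -10, "fingers": 85}, {"linear": [0, 0, 0], "spin": -20, "fingers": 85}, {"linear": [0, 0, 0], "spin": -25, "fingers": 85}])

```text
clock: 11.78
ee_pos: [0.4922, 0.0253, 0.2709]
eef_rot: [-3.071, 0.011, 0.008]
wrist_force: [0.2, -0.0, 0.1]
grip_width: 0.0851
grasp_force: 0.0
```

```bash
python3 -c "
from h import *
st([.49,-.2225,.28])"
```

```text
11.775 q [ 0.0075  0.1799  0.0096  1.4111  0.0706 -3.1418] p [0.4922 0.0253 0.2709] rpy [-3.071   0.0107  0.0077] z [-0.0112  0.0704 -0.9975] F [ 0.1852 -0.0048  0.1264] m [-0.0558 -0.017  -0.0045]
to [0.49, -0.2225, 0.28] [ -4.2306 246.5502 -26.4978]
```

>>> move_arm(rows=[{"linear": [0, 30, -3], "spin": 0, "fingers": 85}, {"linear": [0, 60, -6], "spin": 0, "fingers": 85}, {"linear": [0, 90, -9], "spin": 0, "fingers": 85}, {"linear": [0, 120, -12], "spin": 0, "fingers": 85}, {"linear": [0, 150, -15], "spin": 0, "fingers": 85}])

```text
clock: 12.4
ee_pos: [0.4995, -0.0317, 0.2746]
eef_rot: [-3.12, 0.012, -0.078]
wrist_force: [-0.1, 0.8, -0.0]
grip_width: 0.0851
grasp_force: 0.0
```

```bash
python3 -c "
from h import *
st([.49,-.2225,.28])"
```

```text
12.4 q [-0.0768  0.1947  0.0394  1.4279  0.0218 -3.1406] p [ 0.4995 -0.0317  0.2746] rpy [-3.1198  0.0125 -0.0777] z [-0.0107  0.0226 -0.9997] F [-0.076   0.8316 -0.0352] m [-0.0475 -0.0524 -0.0168]
to [0.49, -0.2225, 0.28] [  5.2367 190.7793  -9.611 ]
```

The tilt is nearly gone. One smaller push should finish it.

>>> move_arm(rows=[{"linear": [0, 20, 0], "spin": 0, "fingers": 85}, {"linear": [0, 35, 0], "spin": 0, "fingers": 85}, {"linear": [0, 50, 0], "spin": 0, "fingers": 85}, {"linear": [0, 65, 0], "spin": 0, "fingers": 85}])

```text
clock: 12.9
ee_pos: [0.4984, -0.0635, 0.2731]
eef_rot: [3.136, 0.013, -0.124]
wrist_force: [-0.2, 0.8, -0.1]
grip_width: 0.0851
grasp_force: 0.0
```

```bash
python3 -c "
from h import *
st([.49,-.2225,.26])"
```

```text
12.9 q [-0.1231  0.1987  0.041   1.4261 -0.0059 -3.1406] p [ 0.4984 -0.0635  0.2731] rpy [ 3.1357  0.013  -0.1241] z [-0.0137 -0.0043 -0.9999] F [-0.1629  0.8168 -0.0772] m [ 0.0313 -0.0667  0.0193]
to [0.49, -0.2225, 0.26] [ 11.5257 158.7376  13.9291]
```

>>> move_arm(rows=[{"linear": [0, 30, 0], "spin": 10, "fingers": 85}, {"linear": [3, 70, 5], "spin": 20, "fingers": 85}, {"linear": [7, 110, 8], "spin": 30, "fingers": 85}, {"linear": [11, 159, 14], "spin": 40, "fingers": 85}, {"linear": [11, 159, 14], "spin": 50, "fingers": 85}])

```text
clock: 13.52
ee_pos: [0.489, -0.2253, 0.2591]
eef_rot: [3.127, 0.004, -1.006]
wrist_force: [-1.0, 0.5, -0.3]
grip_width: 0.0848
grasp_force: 0.0
```

>>> move_arm(rows=[{"linear": [0, 0, 0], "spin": 10, "fingers": 85}, {"linear": [0, 0, 0], "spin": 20, "fingers": 85}, {"linear": [0, 0, 0], "spin": 30, "fingers": 85}, {"linear": [0, 0, 0], "spin": 40, "fingers": 85}, {"linear": [0, 0, 0], "spin": 50, "fingers": 85}])

```text
clock: 14.15
ee_pos: [0.4895, -0.2225, 0.2599]
eef_rot: [3.13, -0.008, -1.875]
wrist_force: [0.6, -0.3, -0.2]
grip_width: 0.0848
grasp_force: 0.0
```

>>> move_arm(rows=[{"linear": [0, 0, 0], "spin": 10, "fingers": 85}, {"linear": [0, 0, 0], "spin": 20, "fingers": 85}, {"linear": [0, 0, 0], "spin": 30, "fingers": 85}, {"linear": [0, 0, 0], "spin": 40, "fingers": 85}, {"linear": [0, 0, 0], "spin": 50, "fingers": 85}])

```text
clock: 14.78
ee_pos: [0.4895, -0.2225, 0.2598]
eef_rot: [3.14, -0.014, -2.748]
wrist_force: [0.3, -0.4, -0.1]
grip_width: 0.0849
grasp_force: 0.0
```

>>> move_arm(rows=[{"linear": [0, 0, 0], "spin": 10, "fingers": 85}, {"linear": [0, 0, 0], "spin": 20, "fingers": 85}, {"linear": [0, 0, 0], "spin": 23, "fingers": 85}])

```text
clock: 15.15
ee_pos: [0.4896, -0.2225, 0.2598]
eef_rot: [-3.137, -0.014, 3.137]
wrist_force: [-0.2, 1.0, -0.5]
grip_width: 0.0852
grasp_force: 0.0
```

```bash
python3 - <<'E'
from h import *
s=st([.4905,-.2225,.26])
im=snapshot("wrist"); cv2.imwrite("pics/w4.png",im[:,:,::-1])
for d in spot_in("cap_wax_grip","wrist")[:2]:
    b=d["bbox"];u,v=b[0]*640,b[1]*400; print(d["conf"],u,v,b[2]*640,b[3]*400,atz("wrist",u,v,.111,s))
sd=snapshot("side"); cv2.imwrite("pics/s4.png",sd[:,:,::-1])
E
```

```text
15.15 q [-0.4212  0.2613  0.0906  1.4109 -0.0093 -0.4162] p [ 0.4896 -0.2225  0.2598] rpy [-3.1375 -0.0137  3.1365] z [-0.0137 -0.004  -0.9999] F [-0.2488  0.9738 -0.508 ] m [-0.0508  0.0359  0.0141]
to [0.4905, -0.2225, 0.26] [-0.947  -0.0332 -0.164 ]
0.76 325.312 181.0 90.176 80.80000000000001 [ 0.4887 -0.2192  0.111 ]
```

View pics/w4.png

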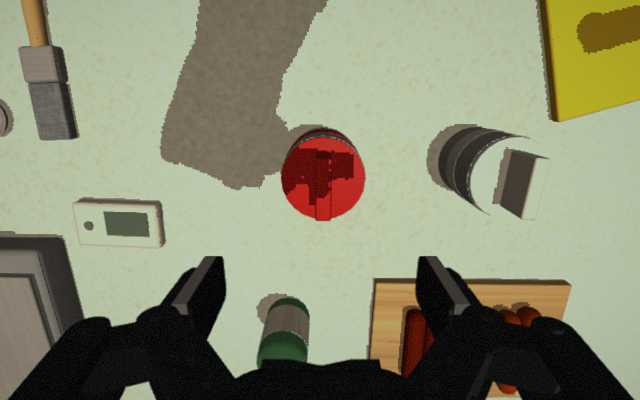

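The wrist view shows the red cap centred at about (323,178) with its bar near vertical (end at about (323,220)), and the white cap untouched at the right.

```bash
python3 - <<'E'
import cv2,numpy as np
im=cv2.imread('pics/w4.png')[125:230,270:380]
im=np.clip(im.astype(float)*1.6,0,255).astype(np.uint8)
im=cv2.resize(im,None,fx=5.4,fy=5.4,interpolation=cv2.INTER_CUBIC)
cv2.imwrite('pics/w4c.png',im)
E
```

```text
(no output)
```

View pics/w4c.png

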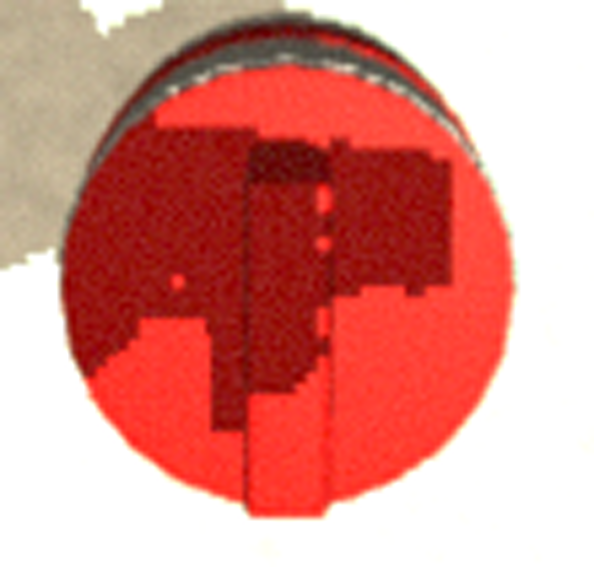

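```bash
python3 - <<'E'
from h import *
s=st()
P=[]
for c in((247,183),(329,183),(247,515),(328,515)):
    p=atz("wrist",270+c[0]/5.4,125+c[1]/5.4,.131,s); P.append(p); print(p)
c=np.mean(P,0); print("centre",c)
a=(P[0]+P[1]-P[2]-P[3]); print("yaw",np.degrees(np.arctan2(a[1],a[0])),np.linalg.norm(a)/2)
m=R.from_euler('xyz',s["eef_rot"]).as_matrix()
print(m.T@(np.array([c[0],c[1],.092])-s["ee_pos"])*1000)
E
```

```text
15.3 q [-0.4212  0.2613  0.0906  1.4109 -0.0092 -0.4207] p [ 0.4896 -0.2224  0.2598] rpy [-3.1376 -0.0137  3.1412] z [-0.0137 -0.004  -0.9999] F [-0.5478  0.2911  0.2796] m [ 0.045  -0.0458  0.0586]
[ 0.4647 -0.2273  0.131 ]
[ 0.4647 -0.2148  0.131 ]
[ 0.519  -0.2275  0.131 ]
[ 0.5189 -0.2144  0.131 ]
centre [ 0.4918 -0.221   0.131 ]
yaw -179.88429762103223 0.05421246526454325
[ -4.5729   2.0731 167.7642]
```

>>> move_arm(rows=[{"linear": [-1.5, 1, 50], "spin": 0, "fingers": 60}, {"linear": [-3, 1.5, 100], "spin": 0, "fingers": 60}, {"linear": [-4, 2, 140], "spin": 0, "fingers": 60}, {"linear": [-4.5, 2, 162], "spin": 0, "fingers": 60}, {"linear": [-4.5, 2, 162], "spin": 0, "fingers": 60}])

```text
clock: 15.92
ee_pos: [0.4908, -0.2205, 0.0964]
eef_rot: [-3.139, -0.017, 3.141]
wrist_force: [1.1, -1.3, -0.1]
grip_width: 0.0603
grasp_force: 0.0
```

>>> move_arm(rows=[{"linear": [0, 0, 0], "spin": 0, "fingers": 0}, {"linear": [0, 0, 0], "spin": 0, "fingers": 0}, {"linear": [0, 0, 0], "spin": 0, "fingers": 0}, {"linear": [0, 0, 0], "spin": 0, "fingers": 0}, {"linear": [0, 0, 0], "spin": 0, "fingers": 0}], squeeze=40)

```text
clock: 16.55
ee_pos: [0.4926, -0.2212, 0.099]
eef_rot: [-3.137, -0.012, 3.14]
wrist_force: [0.3, 1.0, 6.2]
grip_width: 0.0133
grasp_force: 39.4
```

```bash
python3 -c "
from h import *
s=st(); print(s['grip_width'],s['grasp_force'])"
```

```text
16.55 q [-0.4169  0.3469 -0.2117  1.0208 -0.0089 -0.4157] p [ 0.4926 -0.2212  0.099 ] rpy [-3.137  -0.0115  3.1403] z [-0.0115 -0.0046 -0.9999] F [0.2795 0.9666 6.1657] m [ 0.2868  0.0885 -0.0456]
0.013304177208918503 39.37540948390961
```

>>> move_arm(rows=[{"linear": [0, 0, -0.5], "spin": 2, "fingers": 0}, {"linear": [0, 0, -0.5], "spin": 5, "fingers": 0}, {"linear": [0, 0, -0.5], "spin": 5, "fingers": 0}])

```text
clock: 16.92
ee_pos: [0.492, -0.2209, 0.099]
eef_rot: [-3.136, -0.013, 3.051]
wrist_force: [-1.6, 0.1, 6.7]
grip_width: 0.0135
grasp_force: 39.4
```

```bash
python3 -c "
from h import *
s=st(); print(s['grip_width'],s['grasp_force'])"
```

```text
16.925 q [-0.4169  0.3469 -0.2117  1.0223 -0.0089 -0.3267] p [ 0.492  -0.2209  0.099 ] rpy [-3.1364 -0.0125  3.0514] z [-0.0129 -0.0041 -0.9999] F [-1.5841  0.1143  6.7427] m [0.3353 0.2957 0.0251]
0.01347519081986955 39.35238182544708
```

>>> move_arm(rows=[{"linear": [0, 0, 0], "spin": 2, "fingers": 0}, {"linear": [0, 0, 0], "spin": 3, "fingers": 0}, {"linear": [0, 0, 0], "spin": 3, "fingers": 0}])

```text
clock: 17.3
ee_pos: [0.4918, -0.2208, 0.099]
eef_rot: [-3.136, -0.012, 3.0]
wrist_force: [-2.6, -0.5, 6.9]
grip_width: 0.0134
grasp_force: 39.4
```

```bash
python3 -c "
from h import *
s=st(); print(s['grip_width'],s['grasp_force'])"
```

```text
17.3 q [-0.4169  0.3468 -0.2118  1.0226 -0.0089 -0.275 ] p [ 0.4918 -0.2208  0.099 ] rpy [-3.1359 -0.0125  2.9996] z [-0.0132 -0.0039 -0.9999] F [-2.585  -0.4903  6.8752] m [0.3856 0.4506 0.0573]
0.013366084954963128 39.44611966609955
```

>>> move_arm(rows=[{"linear": [0, 0, 0], "spin": 2, "fingers": 0}, {"linear": [0, 0, 0], "spin": 4, "fingers": 0}, {"linear": [0, 0, 0], "spin": 4, "fingers": 0}])

```text
clock: 17.68
ee_pos: [0.4915, -0.2214, 0.0992]
eef_rot: [-3.133, -0.012, 2.929]
wrist_force: [-4.6, -2.8, 8.2]
grip_width: 0.0138
grasp_force: 39.7
```

```bash
python3 -c "
from h import *
s=st(); print(s['grip_width'],s['grasp_force'])"
```

```text
17.675 q [-0.4173  0.3467 -0.2118  1.0228 -0.0105 -0.2051] p [ 0.4915 -0.2214  0.0992] rpy [-3.1335 -0.0124  2.9294] z [-0.0138 -0.0053 -0.9999] F [-4.5625 -2.7726  8.1927] m [-0.2581  0.9199  0.2015]
0.01377934426235303 39.69037055969238
```

>>> move_arm(rows=[{"linear": [0, 0, 0], "spin": 2, "fingers": 0}, {"linear": [0, 0, 0], "spin": 4, "fingers": 0}, {"linear": [0, 0, 0], "spin": 4, "fingers": 0}])

```text
clock: 18.05
ee_pos: [0.4918, -0.2221, 0.0993]
eef_rot: [-3.131, -0.011, 2.86]
wrist_force: [-4.4, -4.1, 7.8]
grip_width: 0.0132
grasp_force: 40.3
```

```bash
python3 -c "
from h import *
s=st(); print(s['grip_width'],s['grasp_force'])"
```

```text
18.05 q [-0.4176  0.3467 -0.2113  1.0223 -0.0116 -0.1358] p [ 0.4918 -0.2221  0.0993] rpy [-3.1314 -0.0109  2.8599] z [-0.0133 -0.0067 -0.9999] F [-4.4168 -4.1159  7.8184] m [-1.0122  0.9173  0.5678]
0.01317096635940605 40.266435742378235
```

The moment rose to 0.57 N·m at 16°, which is the hard stop, so I'm turning the other way.

>>> move_arm(rows=[{"linear": [0, 0, 0], "spin": -5, "fingers": 0}, {"linear": [0, 0, 0], "spin": -10, "fingers": 0}, {"linear": [0, 0, 0], "spin": -16, "fingers": 0}, {"linear": [0, 0, 0], "spin": -22, "fingers": 0}, {"linear": [0, 0, 0], "spin": -22, "fingers": 0}])

```text
clock: 18.68
ee_pos: [0.4926, -0.2211, 0.099]
eef_rot: [-3.138, -0.012, -3.039]
wrist_force: [0.9, -1.3, 5.8]
grip_width: 0.0138
grasp_force: 39.4
```

```bash
python3 -c "
from h import *
s=st(); print(s['grip_width'],s['grasp_force'])"
```

```text
18.675 q [-0.4168  0.3473 -0.2113  1.0214 -0.0088 -0.5191] p [ 0.4926 -0.2211  0.099 ] rpy [-3.1385 -0.0123 -3.0393] z [-0.0119 -0.0043 -0.9999] F [ 0.899  -1.3284  5.8421] m [ 0.1475 -0.3106  0.0444]
0.013818232353767185 39.404913783073425
```

>>> move_arm(rows=[{"linear": [0, 0, 0], "spin": -4, "fingers": 0}, {"linear": [0, 0, 0], "spin": -8, "fingers": 0}, {"linear": [0, 0, 0], "spin": -8, "fingers": 0}])

```text
clock: 19.05
ee_pos: [0.4924, -0.2211, 0.099]
eef_rot: [-3.14, -0.013, -2.901]
wrist_force: [0.6, -0.2, 6.1]
grip_width: 0.0139
grasp_force: 39.5
```

```bash
python3 -c "
from h import *
s=st([.4918,-.221,.099]); print(s['grip_width'],s['grasp_force'])"
```

```text
19.05 q [-0.4169  0.3471 -0.2115  1.0217 -0.0091 -0.6577] p [ 0.4924 -0.2211  0.099 ] rpy [-3.1402 -0.013  -2.9008] z [-0.0123 -0.0045 -0.9999] F [ 0.5564 -0.208   6.1169] m [ 0.0696 -0.1315  0.1355]
to [0.4918, -0.221, 0.099] [0.5299 0.2464 0.0198]
0.013892674734112709 39.539857506752014
```

>>> move_arm(rows=[{"linear": [0, 0, 0], "spin": -4, "fingers": 0}, {"linear": [0, 0, 0], "spin": -8, "fingers": 0}, {"linear": [0, 0, 0], "spin": -8, "fingers": 0}])

```text
clock: 19.42
ee_pos: [0.4923, -0.2212, 0.099]
eef_rot: [3.141, -0.013, -2.761]
wrist_force: [0.1, -0.3, 6.1]
grip_width: 0.0134
grasp_force: 39.5
```

```bash
python3 -c "
from h import *
s=st([.4918,-.221,.099]); print(s['grip_width'],s['grasp_force'])"
```

```text
19.425 q [-0.417   0.3471 -0.2115  1.0216 -0.0094 -0.7973] p [ 0.4923 -0.2212  0.099 ] rpy [ 3.1414 -0.0133 -2.7613] z [-0.0125 -0.0048 -0.9999] F [ 0.0862 -0.2866  6.1473] m [-0.1596 -0.0751  0.066 ]
to [0.4918, -0.221, 0.099] [ 0.3839  0.4109 -0.0012]
0.013447217449313566 39.52133238315582
```

>>> move_arm(rows=[{"linear": [0, 0, 0], "spin": -4, "fingers": 0}, {"linear": [0, 0, 0], "spin": -8, "fingers": 0}, {"linear": [0, 0, 0], "spin": -8, "fingers": 0}])

```text
clock: 19.8
ee_pos: [0.4923, -0.2214, 0.099]
eef_rot: [3.14, -0.013, -2.622]
wrist_force: [0.2, -0.1, 6.1]
grip_width: 0.0133
grasp_force: 39.5
```

```bash
python3 -c "
from h import *
s=st([.4918,-.221,.099]); print(s['grip_width'],s['grasp_force'])"
```

```text
19.8 q [-0.4171  0.3471 -0.2115  1.0216 -0.0098 -0.9368] p [ 0.4923 -0.2214  0.099 ] rpy [ 3.1398 -0.0134 -2.6218] z [-0.0125 -0.0051 -0.9999] F [ 0.1674 -0.142   6.1269] m [-0.3402 -0.1377 -0.0219]
to [0.4918, -0.221, 0.099] [0.2324 0.5989 0.0188]
0.01325929790566971 39.47803616523743
```

It's free at −30°, so I'm continuing to about −85°.

>>> move_arm(rows=[{"linear": [0, 0, 0], "spin": -6, "fingers": 0}, {"linear": [0, 0, 0], "spin": -12, "fingers": 0}, {"linear": [0, 0, 0], "spin": -18, "fingers": 0}, {"linear": [0, 0, 0], "spin": -24, "fingers": 0}, {"linear": [0, 0, 0], "spin": -30, "fingers": 0}])

```text
clock: 20.42
ee_pos: [0.4922, -0.2219, 0.0992]
eef_rot: [3.134, -0.012, -2.096]
wrist_force: [-2.1, -2.3, 7.0]
grip_width: 0.0135
grasp_force: 39.7
```

```bash
python3 -c "
from h import *
s=st(); print(s['grip_width'],s['grasp_force'])"
```

```text
20.425 q [-0.4174  0.3469 -0.2113  1.0216 -0.0108 -1.4627] p [ 0.4922 -0.2219  0.0992] rpy [ 3.1337 -0.0117 -2.0963] z [-0.0127 -0.0062 -0.9999] F [-2.0563 -2.3358  6.9595] m [-0.8652  0.0635 -0.2007]
0.013476487573981738 39.66833531856537
```

>>> move_arm(rows=[{"linear": [0, 0, 0], "spin": -6, "fingers": 0}, {"linear": [0, 0, 0], "spin": -12, "fingers": 0}, {"linear": [0, 0, 0], "spin": -18, "fingers": 0}, {"linear": [0, 0, 0], "spin": -24, "fingers": 0}, {"linear": [0, 0, 0], "spin": -26, "fingers": 0}])

```text
clock: 21.05
ee_pos: [0.4922, -0.2219, 0.0993]
eef_rot: [3.13, -0.007, -1.644]
wrist_force: [-3.5, -3.4, 8.9]
grip_width: 0.0133
grasp_force: 39.9
```

```bash
python3 - <<'E'
from h import *
s=st([.4922,-.2211,.2]); print(s['grip_width'],s['grasp_force'])
t=snapshot("top")[:,:,::-1]; w=snapshot("wrist")[:,:,::-1]
cv2.imwrite("pics/m5.png",np.hstack([cv2.resize(w,(400,250)),cv2.resize(t[190:240,325:405],(400,250),interpolation=cv2.INTER_CUBIC)]))
E
```

```text
21.05 q [-0.4175  0.3467 -0.2112  1.0218 -0.0107 -1.915 ] p [ 0.4922 -0.2219  0.0993] rpy [ 3.1296 -0.0071 -1.644 ] z [-0.0125 -0.0062 -0.9999] F [-3.4927 -3.3711  8.8916] m [-0.7674  0.2105 -0.2414]
to [0.4922, -0.2211, 0.2] [  -0.1007    1.2514 -100.6596]
0.013291000564064421 39.87833261489868
```

View pics/m5.png

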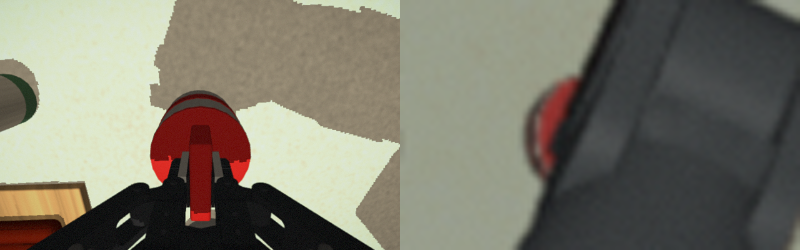

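The bar has turned with the gripper to about −86°, aligned with the pads. I'm starting the lift gently.

>>> move_arm(rows=[{"linear": [0, 0, 0], "spin": 0, "fingers": 0}, {"linear": [0, 0.3, -3], "spin": 0, "fingers": 0}, {"linear": [0, 0.5, -6], "spin": 0, "fingers": 0}, {"linear": [0, 0.5, -10], "spin": 0, "fingers": 0}, {"linear": [0, 0.5, -10], "spin": 0, "fingers": 0}], squeeze=60)

```text
clock: 21.78
ee_pos: [0.4916, -0.2208, 0.1085]
eef_rot: [3.128, -0.005, -1.642]
wrist_force: [0.2, 0.2, -1.9]
grip_width: 0.0134
grasp_force: 60.3
```

```bash
python3 -c "
from h import *
s=st(); print(s['grip_width'],s['grasp_force'])"
```

```text
21.775 q [-0.417   0.3389 -0.1971  1.0455 -0.009  -1.9163] p [ 0.4916 -0.2208  0.1085] rpy [ 3.1284 -0.0049 -1.6422] z [-0.0135 -0.0039 -0.9999] F [ 0.2039  0.2498 -1.8731] m [ 0.0322 -0.0245 -0.0179]
0.013408645373077944 60.302971601486206
```

It came up with only the cap's weight on the wrist. I'm lifting the rest.

>>> move_arm(rows=[{"linear": [0, 0.3, -20], "spin": 0, "fingers": 0}, {"linear": [0, 0.6, -45], "spin": 0, "fingers": 0}, {"linear": [0, 0.9, -70], "spin": 0, "fingers": 0}, {"linear": [0, 1, -86], "spin": 0, "fingers": 0}, {"linear": [0, 1, -91], "spin": 0, "fingers": 0}])

```text
clock: 22.4
ee_pos: [0.4922, -0.2205, 0.2001]
eef_rot: [3.13, -0.005, -1.642]
wrist_force: [0.4, 0.2, -2.2]
grip_width: 0.0137
grasp_force: 60.3
```

>>> move_arm(rows=[{"linear": [0, 0, 0], "spin": 0, "fingers": 0}, {"linear": [0, 0, 0], "spin": 0, "fingers": 0}])

```text
clock: 22.65
ee_pos: [0.4914, -0.2202, 0.1985]
eef_rot: [3.127, -0.004, -1.642]
wrist_force: [-0.3, 0.6, -2.2]
grip_width: 0.0134
grasp_force: 60.3
```

```bash
python3 - <<'E'
from h import *
s=st(); print(s['grip_width'],s['grasp_force'])
t=snapshot("top")[:,:,::-1]; w=snapshot("side")[:,:,::-1]
cv2.imwrite("pics/m6.png",np.hstack([cv2.resize(w[90:330,190:440],(400,384),interpolation=cv2.INTER_CUBIC),cv2.resize(t[100:300,150:400],(400,384),interpolation=cv2.INTER_CUBIC)]))
E
```

```text
22.65 q [-0.4161  0.2832 -0.0363  1.2636 -0.009  -1.9158] p [ 0.4914 -0.2202  0.1985] rpy [ 3.127  -0.0044 -1.6419] z [-0.0148 -0.0033 -0.9999] F [-0.2913  0.6388 -2.1549] m [-0.0293 -0.0422 -0.0108]
0.013357390051335634 60.34026503562927
```

View pics/m6.png

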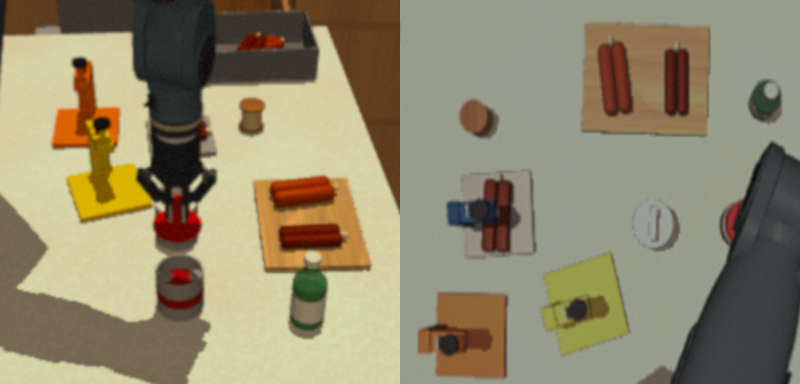

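The pictures show the red cap held level above the open wax pot. The white pot is still closed, the gauge is released with the roe on it, and everything else is in place.

```bash
python3 -c "
from rig import *
print(close_job())"
```

```text
the job is handed in; nothing more can be done
None
```

The gauge's foot stopped on the roe at about 28 mm of travel, so the roe is about 22 mm thick and ready for waxing; I opened the red-capped wax pot (the free way was opposite to my first try) and handed in at about 23 s, holding the cap level about 10 cm above it, with one doubt: the last joint briefly read -3.1418 against its -3.14 limit.

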